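Lock the wooden block in the jig with the two-stage slide lever

TASK

With your fingertips, push the wooden block along its lane in the jig until it sits against the wooden fence that closes the lane's end. Then push the slide lever toward the lane, past its first detent, all the way to its second stop, so that its tongue locks the block in. Do not lift the block, and leave the other things on the table where they are.

Things in the scene. Friction and masses are not known exactly. Their poses are not given: they have to be found in the camera images.
- jig: Workholding jig fixed to the table. Origin at table height under the lane's middle line; x runs along the lane toward the fence, y to its left, z up. Plywood base x -130..+120, y -148..+52 mm, its top (lane floor) at z = 12 mm. Lane 49 mm wide between two aluminium rails 10 mm wide, tops at z = 28 mm, from x = -90 to +95, the right one with a gap at x -36..-16 for the lever's tongue.
- fence_face (a point): Middle of the face, toward the lane, of the wooden fence across the lane's +x end (jig x = +95 mm, 30 mm above the table). The fence is 85 mm wide and 16 mm thick, its top 48 mm above the table. Axes like the jig's. Mind the grey drawer cabinet, 225 mm high, close on the robot's left: a wide upper arm can strike it; fingers leaning with the tips toward the fence (up to 30 degrees) let the arm stay turned to the right.
- housing_top (a point): Middle of the top of the grey lever housing on the jig's right (-y) side, 37 mm above the table. The housing covers jig x -50..-10, y -140..-35 mm and has a slot along y in which the lever runs; three small pins beside the slot mark the lever's three places. Axes like the jig's.
- block_mid (a point): Centre of the wooden block, 110 x 45 x 40 mm high, loose in the lane with its long side (its own y axis) along jig x; centre 32 mm, top 52 mm above the table. It starts 40 to 70 mm short of the fence; against the fence its centre is at jig x = +40 mm. It slides easily (1 to 2 N) and stops dead at the fence.
- lever_grip (a point): Middle of the lever's black upright paddle: 30 mm wide (jig x), 10 mm thick (jig y), 46 to 88 mm above the table; this point at 68 mm. Axes like the jig's. At jig x = -26 mm it slides along +y from y = -108 (home) past -85 (first detent) to -61 mm (second stop). Push its outer face, the one away from the lane; only the housing, 37 mm high, and the base lie below.
- tongue_tip (a point): End of the lever's steel tongue, 16 mm wide (jig x -34..-18), 13 to 27 mm above the table; at home it is inside the housing at jig y = -26 mm. It moves with the lever, out across the lane behind the block; if the block is more than 3 mm short of the fence the tongue hits it. Axes like the jig's.
- lever (a joint): Travel of the lever in m: 0 home, 0.023 first detent, 0.047 second stop (hard end stop). A spring detent holds it at each: 5 to 7 N takes it out of home and as much out of the first detent. Past about 0.012 and 0.036 it snaps on to within 2 mm of the next place; let go well before, it falls back.
- packing_tape: roll of brown packing tape lying flat, 112 mm across, 48 mm high, beyond the fence end of the jig; a bystander; origin at the centre of its underside
- small_box_0: small parts carton 72x104x52 mm, to the left of the jig; a bystander; origin at the centre of its underside
- rivet_tub: pale plastic tub with rivets, 87 mm across, 57 mm high, beyond the jig; a bystander; origin at the centre of its underside
- pliers: pliers 56x165x12 mm lying flat, farther to the left; a bystander; origin at the centre of its underside
- block_a: The same wooden block; origin at the centre of its underside
Not all that is in view belongs to the job. Of the things shaped like the block_a, the wooden one is meant.

How it is judged:
On the way, in this order (a step that is already met when the one before it is completed fails the run):
1. the block is pushed home against the fence, the lever still at its home place (x of block_mid in the frame of jig above 0.036 m and value of joint lever below 0.012 m), for 0.2 s.
2. the lever is slid past its first detent to its second stop (value of joint lever above 0.043 m), for 0.2 s.
At the end, for the whole second after the job is handed in: The block lies in the lane within 4 mm of the fence, and the lever stands within 4 mm of its second stop (joint above 0.043), both at rest (x of block_mid in the frame of jig above 0.036 m and z of block_mid in the frame of jig below 0.037 m and value of joint lever above 0.043 m and velocity of joint lever below 0.01 m/s and linear speed of block_a below 0.02 m/s); the robot touches nothing.
It fails at once if the block is lifted (its centre more than 10 mm above where it lies) (height (world z) of block_mid above 0.042 m).
It fails at once if the tape roll is moved more than 15 mm (distance of packing_tape from where it was at the start of the episode above 0.015 m).
It fails at once if the carton is moved more than 15 mm (distance of small_box_0 from where it was at the start of the episode above 0.015 m).
It fails at once if the rivet tub is moved more than 15 mm (distance of rivet_tub from where it was at the start of the episode above 0.015 m).
It fails at once if the pliers is moved more than 15 mm (distance of pliers from where it was at the start of the episode above 0.015 m).
It also fails if it takes over 40 s, if anything falls off the work surface, if the arm or the gripper's body presses on something with over 40 N, if the wrist force passes 120 N, or if a joint passes its speed limit or range.

ROBOT

A 7-joint arm with a two-finger parallel gripper is mounted at the origin on the work surface; the furniture and walls round the work are solid. World frame = base frame: x ahead of the robot, y to its left, z up, the work surface at z = 0. Lengths are in m, angles in rad, forces in N, time in s.
With the tool pointing down it reaches from about 0.425 to 0.925 m from the base axis. Payload 6.8 kg.
Tool frame: the origin (TCP) lies midway between the tips of the shut fingers; the grasp point (between the pads) lies 19 mm behind it; z points along the fingers, y is the line along which they close (so a half turn about z gives the same grasp; the last joint's range is limited). The gripper opens to 88 mm and grips with 3 to 60 N. Pads are 20 mm wide; open, the fingers measure 115 mm over their backs; the gripper's body (75 mm by 178 mm) begins 61 mm behind the grasp point.
Start: joints at [1.057, 0.477, 0.022, 1.555, -0.011, 1.109, -0.083], TCP at [0.266, -0.62, 0.223] pointing down, gripper open.
Joint ranges: [-2.96, 2.96], [-0.34, 2.1], [-1.41, 1.46], [0.24, 2.44], [-1.37, 4.51], [0.17, 1.92], [-2.96, 2.96]. Speed limits (rad/s): [2.39, 2.39, 3.14, 3.14, 3.14, 3.14, 3.14].

INTERFACE

Orientations are given as a rotation vector (axis times angle).
In Python, from workcell import state, camera, hand_in gives the robot as it stands.
- The arm moves only by the shell command python3 -m inch 'ROWS' [OPENING]. ROWS is JSON, a list of rows, each a list of 2 entries, a list of its own where there are three numbers: the shift along the tool's x, y, z in mm, then the turn about the tool's z in degrees. In form: [[[x, y, z], yaw], ...]. A call has 1 to 12 rows; each row shifts and turns the commanded pose from where the row before left it, along the tool's axes as they then stand; what a row does not reach is not made up. A row lasts 1/12 s, in which the tool goes at most 41.7 mm and 7.16 degrees, less where a joint would pass 70% of its speed; a pose out of reach is approached as far as the arm can. A call is refused whole if a number of a shift passes 41.7 or a number of a turn 7.16, either way. A call with a gripper value outside its range is refused whole. OPENING is the gripper's target within -1 to 1 (fully open at 1, half-way at 0, shut at -1), set as the call begins (- or left out, the last holds). The fingers move at their own pace and stop on an object; the grip force is fixed at half the most. Time passes only in rows, so rows that do not move let the fingers close. It gives the time, the measured TCP pose, the force, the opening and the grip force at its end, in the units of the state.
- state(): the state, without advancing time (a new reading comes with each control period).
- camera(name): name is "scene" or "top" or "wrist"; returns a dict with "color" (384x512x3 uint8, red, green, blue), "intrinsics" (3x3 intrinsics, pixels), "R" (3x3) and "t" (3): a world point X has camera coordinates R X + t. Camera axes: x right, y down, z forward; pixel columns grow to the right and rows downward; lengths in m; the calibration is good to about 2 mm. A picture is of the moment at which its call begins. There is no depth.
- hand_in(): hands the job in; it is judged then, once.
The state is a dict: "t": time; "joint_pos": joint angles; "joint_vel": joint speeds; "effort": joint torques, N m; "tcp_pos": TCP position; "tool_rot": TCP orientation; "contact_force": force on the tool from outside, world axes, zero at the start; "moment": the same for the moment, N m; "opening": finger opening in m; "finger_force": force on a finger pad.
Only numpy, scipy, OpenCV 4.12 (cv2) and the standard library are available. Lean on these libraries where they do the work, as an engineer would, in place of code of your own. Each camera call takes 0.05 s, during which the arm holds its last target. There are 200 camera calls.

## Working session

There is one attempt and no reset: what is moved stays moved. The work goes in short steps, Python scripts to look and compute and a shell command to move; the robot and the scene stay as the last step left them, time stands still between calls to the robot, and variables do not carry over. Pictures are saved under pics/ and viewed, at most 10 in all, crops included, and the job is handed in when it is done.

```bash
mkdir -p pics; cat > h.py <<'E'
import numpy as np, cv2
from workcell import state, camera, hand_in
def snap(n,f):
    c=camera(n); cv2.imwrite('pics/'+f,c['color'][:,:,::-1]); np.savez('pics/'+f+'.npz',**c); return c
def load(f): return np.load('pics/'+f+'.npz')
def ray(c,uv,z):
    R,t,K=c['R'],c['t'],c['intrinsics']; o=-R.T@t
    d=R.T@np.linalg.inv(K)@np.array([uv[0],uv[1],1.]); return o+d*(z-o[2])/d[2]
def proj(c,X):
    p=c['intrinsics']@(c['R']@np.array(X)+c['t']); return p[:2]/p[2]
E
python3 - <<'E'
from h import *
a=snap('top','top0.png');b=snap('scene','scene0.png')
s=state();print({k:np.round(v,3).tolist() for k,v in s.items()})
for c in(a,b):print(-c['R'].T@c['t'],c['R'][2])
E
```

```text
{'t': 0.1, 'joint_pos': [1.057, 0.478, 0.022, 1.556, -0.012, 1.109, -0.083], 'joint_vel': [-0.0, -0.001, 0.002, -0.002, 0.002, 0.001, 0.001], 'effort': [0.005, -58.408, 1.54, -27.331, -0.054, 0.013, 0.0], 'tcp_pos': [0.266, -0.62, 0.222], 'tool_rot': [-3.076, -0.633, 0.001], 'contact_force': [0.267, 0.133, -0.555], 'moment': [0.003, 0.028, 0.0], 'finger_force': 0.0, 'opening': 0.088}
[ 0.34182535 -0.09025565  1.12617768] [ 0.10171976 -0.00917445 -0.99477079]
[-0.16250451  0.83755224  0.5850331 ] [ 0.4783323  -0.77050448 -0.42133248]
```

View pics/top0.png

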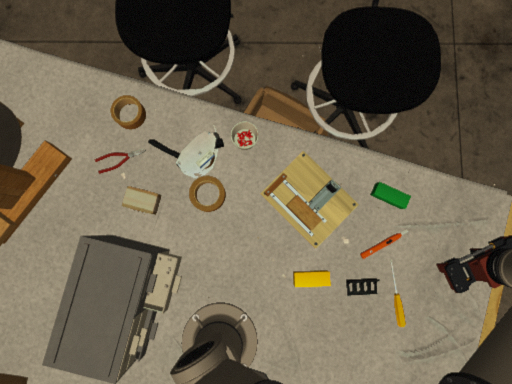

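View pics/scene0.png

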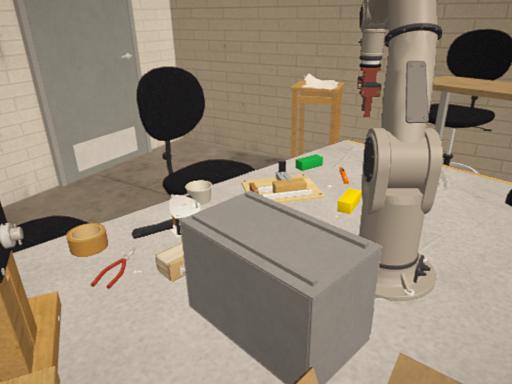

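The top view shows the jig at about (310,200). Candidates shaped like the block are the wooden block in the lane (~(303,208)), the green block (391,195) and the yellow block (312,279). The carton (141,200) is also a similar shape. The wooden block in the lane is the one the description means, and I'll check it in a close crop.

```bash
python3 - <<'E'
from h import *
c=load('top0.png')['color'][:,:,::-1]
cv2.imwrite('pics/crop0.png',cv2.resize(c[145:250,255:365],None,fx=5.4,fy=5.4,interpolation=cv2.INTER_CUBIC))
E
```

```text
(no output)
```

View pics/crop0.png

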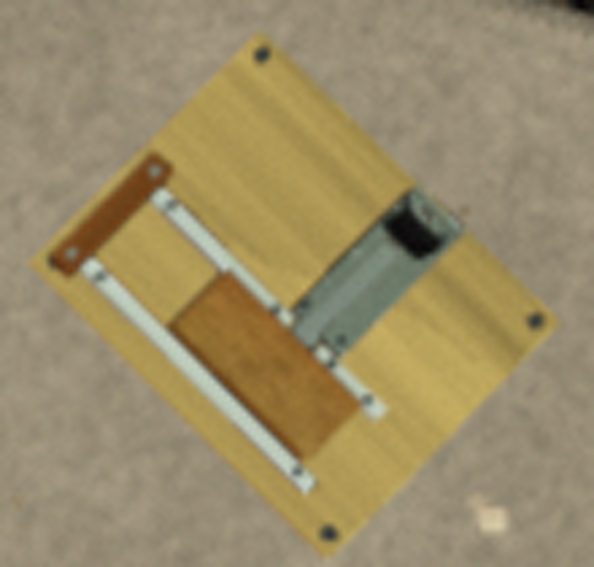

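The crop shows the jig: fence at upper left (110,213), wooden block in the lane (265,365), black paddle at its outer (home) end (415,235). The choice is confirmed. Next I measure the jig pose from the base corners.

```bash
python3 - <<'E'
from h import *
c=load('top0.png')
P=lambda u,v:((u+.5)/5.4-.5+255,(v+.5)/5.4-.5+145)
J=np.array([[120,-148],[-130,-148],[-130,52],[120,52]])/1e3
W=np.array([ray(c,P(*p),.012)[:2] for p in[(260,35),(558,322),(330,555),(32,262)]])
print(W.round(4), [np.linalg.norm(W[i]-W[(i+1)%4]).round(4) for i in range(4)])
jm,wm=J.mean(0),W.mean(0)
H=(J-jm).T@(W-wm); th=np.arctan2(H[0,1]-H[1,0],H[0,0]+H[1,1])
R=np.array([[np.cos(th),-np.sin(th)],[np.sin(th),np.cos(th)]]);o=wm-R@jm
print('th',np.degrees(th),'o',o,'res',(W-(J@R.T+o)).round(4).tolist())
np.savez('jig.npz',R=R,o=o,th=th)
inv=lambda p:((p[:2]-o)@R*1e3).round(1)
for n,p,z in[('blk back a',(358,405),.052),('blk back b',(302,460),.052),('blk front a',(228,270),.052),('blk front b',(170,325),.052),('fence face l',(80,275),.048),('fence face r',(172,172),.048),('paddle',(425,235),.075)]: print(n,inv(ray(c,P(*p),z)))
for n,j in[('fence',(95,0)),('blockback',(-70,0)),('paddle',(-26,-108))]: print(n,(R@np.array(j)/1e3+o).round(4))
E
```

```text
[[ 0.5982 -0.2663]
 [ 0.4254 -0.4403]
 [ 0.289  -0.3025]
 [ 0.461  -0.1289]] [np.float64(0.2452), np.float64(0.194), np.float64(0.2444), np.float64(0.1941)]
th 45.079013510608995 o [ 0.41294614 -0.24708412] res [[-0.0043, 0.0003], [-0.0005, 0.0033], [0.0047, -0.0001], [0.0002, -0.0035]]
blk back a [-72.9 -19.4]
blk back b [-71.9  25.5]
blk front a [ 33.  -22.5]
blk front b [34.5 23.5]
fence face l [91.  38.9]
fence face r [ 95.4 -41.1]
paddle [ -30.9 -110.9]
fence [ 0.48   -0.1798]
blockback [ 0.3635 -0.2966]
paddle [ 0.4711 -0.3418]
```

The jig pose agrees with the given sizes to about 5 mm: yaw 45.1°, block gap about 60 mm. I'll align tool x with the lane, shut the fingers and go above the lane behind the block.

```bash
python3 -m inch '[[[0,0,0],-5.4],[[0,0,0],-5.4],[[0,0,0],-5.4],[[0,0,0],-5.6]]' -1; python3 -m inch '[[[25,-15,0],0],[[25,-15,0],0],[[25,-15,0],0],[[25,-15,0],0],[[25,-15,0],0],[[25,-15,0],0],[[25,-15,0],0],[[25,-15,0],0],[[25,-15,0],0],[[25,-15,0],0],[[0,0,0],0],[[0,0,0],0]]'
cat >> h.py <<'E'
def where():
    j=np.load('jig.npz');s=state();from scipy.spatial.transform import Rotation as Ro
    M=Ro.from_rotvec(s['tool_rot']).as_matrix()
    print('t',round(s['t'],2),'jig mm',((s['tcp_pos'][:2]-j['o'])@j['R']*1e3).round(1),'z',round(s['tcp_pos'][2]*1e3,1),'yaw',np.degrees(np.arctan2(M[1,0],M[0,0])-j['th']).round(2),'tilt',M[:,2].round(3),'F',np.round(s['contact_force'],1),'q',np.round(s['joint_pos'],2),'op',s['opening'])
E
python3 -c "
from h import *
where();snap('wrist','w1.png')"
```

```text
t: 0.43
tcp_pos: [0.2663, -0.6198, 0.2221]
tool_rot: [-2.898, -1.21, 0.0]
contact_force: [-0.5, -0.2, 0.2]
opening: 0.0645
finger_force: 0.0
t: 1.43
tcp_pos: [0.3373, -0.3361, 0.2227]
tool_rot: [-2.9, -1.208, 0.0]
contact_force: [0.5, -1.0, 0.4]
opening: 0.0004
finger_force: 0.0
t 1.43 jig mm [-116.5   -9.2] z 222.7 yaw 0.15 tilt [-0. -0. -1.] F [ 0.5 -1.   0.4] q [ 0.83  0.16 -0.2   2.    0.04  0.98 -0.17] op 0.00042059592315755215
```

View pics/w1.png

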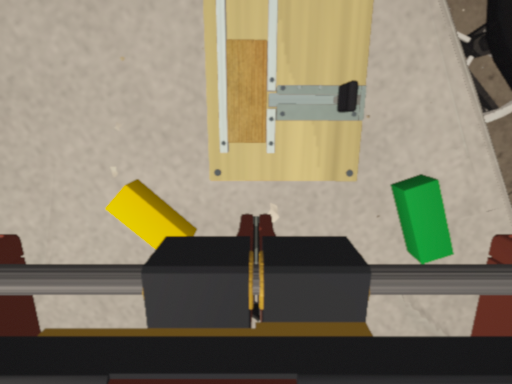

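The wrist view shows the jig from nearer: base corners at (208,181) and (358,181), block back edge at row ~143 (cols 226–267), paddle at (347,97). I'll check the jig pose from it.

```bash
python3 - <<'E'
from h import *
c=load('w1.png');j=np.load('jig.npz')
for n,p,z in[('corner -130,52',(208,181),.012),('corner -130,-148',(358,181),.012),('left rail in end',(228,152),.028),('right rail in end',(267,152),.028),('right rail at 2',(269,0),.028),('left rail 2',(226,0),.028),('blk bl',(226.5,143),.052),('blk br',(267,143),.052),('blk fl',(227,39),.052),('blk fr',(268,39),.052),('paddle bottom outer',(357,109),.046),('paddle top',(350,83),.088)]:
    print(n,((ray(c,p,z)[:2]-j['o'])@j['R']*1e3).round(1))
E
```

```text
corner -130,52 [-130.5   54.1]
corner -130,-148 [-130.1 -148.1]
left rail in end [-89.7  24.8]
right rail in end [-89.6 -24.3]
right rail at 2 [ 79.1 -24.5]
left rail 2 [78.9 23.3]
blk bl [-76.5  24. ]
blk br [-76.4 -23.2]
blk fl [33.5 20.9]
blk fr [ 33.6 -22.9]
paddle bottom outer [ -38.  -126.6]
paddle top [ -14.8 -103. ]
```

The pose is confirmed within 1–2 mm. The block's back face is at jig x = -76, so it needs about +61 mm. I'll centre over the lane and descend.

```bash
python3 -m inch '[[[0,-9,0],0],[[0,0,30],0],[[0,0,30],0],[[0,0,30],0],[[0,0,30],0],[[0,0,30],0],[[0,0,25],0],[[0,0,15],0],[[0,0,0],0],[[0,0,0],0]]' >/dev/null; python3 -c "
from h import *
where()"
```

```text
t 2.32 jig mm [-118.6   -0.3] z 32.2 yaw -0.12 tilt [-0.002  0.001 -1.   ] F [ 0.6 -0.1  0.5] q [ 0.79  0.44 -0.16  2.18  0.14  0.54 -0.26] op 0.0004674659045896034
```

```bash
python3 -m inch '[[[12,0,0],0],[[10,0,0],0],[[6,0,0],0],[[6,0,0],0],[[6,0,0],0],[[6,0,0],0],[[6,0,0],0],[[6,0,0],0],[[6,0,0],0],[[6,0,0],0],[[6,0,0],0],[[5,0,0],0]]' >/dev/null; python3 -c "
from h import *
where()"; python3 -m inch '[[[4,0,0],0],[[3,0,0],0],[[0,0,0],0]]'; python3 -c "
from h import *
where()"
```

```text
t 3.32 jig mm [-35.8  -0.9] z 32.6 yaw -0.01 tilt [ 0.  0. -1.] F [-0.5 -0.3 -0.4] q [ 0.62  0.45 -0.17  2.16  0.14  0.54 -0.43] op 0.0003655441846141781
t: 3.57
tcp_pos: [0.3934, -0.268, 0.0326]
tool_rot: [-2.901, -1.205, -0.001]
contact_force: [0.4, -0.3, -0.1]
opening: 0.0004
finger_force: 0.0
t 3.57 jig mm [-28.6  -0.9] z 32.6 yaw 0.03 tilt [ 0.  0. -1.] F [ 0.4 -0.3 -0.1] q [ 0.61  0.45 -0.17  2.16  0.14  0.54 -0.45] op 0.00036247570855811985
```

Creep to the fence by force.

```bash
python3 -m inch '[[[2,0,0],0],[[1,0,0],0],[[0,0,0],0]]'|grep force; python3 -m inch '[[[1,0,0],0],[[0,0,0],0]]'|grep force;python3 -m inch '[[[1,0,0],0],[[0,0,0],0]]'|grep force; python3 -c "
from h import *
where()"
```

```text
contact_force: [-2.3, -0.6, -0.1]
finger_force: 0.6
contact_force: [-3.8, -3.0, 1.5]
finger_force: 2.4
contact_force: [-5.2, -5.6, 2.6]
finger_force: 3.9
t 4.15 jig mm [-26.9  -0.7] z 32.6 yaw -0.15 tilt [-0.002 -0.001 -1.   ] F [-5.2 -5.6  2.6] q [ 0.6   0.45 -0.16  2.16  0.14  0.55 -0.46] op 0.00033298779614771967
```

The force has risen to about 8 N, so the block is at the fence. I hold 0.3 s, back off, lift and look.

```bash
python3 -m inch '[[[0,0,0],0],[[0,0,0],0],[[0,0,0],0],[[0,0,0],0],[[-5,0,0],0],[[-15,0,0],0],[[-15,0,0],0],[[0,0,-30],0],[[0,0,-30],0],[[0,0,-30],0],[[0,0,-10],0],[[0,0,0],0]]' >/dev/null; python3 -m inch '[[[-20,0,0],0],[[-20,0,0],0],[[-20,0,-30],0],[[0,0,-30],0],[[0,0,-30],0],[[0,0,0],0],[[0,0,0],0]]' >/dev/null; python3 - <<'E'
from h import *
where();c=snap('wrist','w2.png')
E
```

```text
t 5.73 jig mm [-119.4   -1.4] z 222.6 yaw -0.03 tilt [ 0.001 -0.001 -1.   ] F [-0.7  0.1 -0.4] q [ 0.82  0.14 -0.17  2.02  0.03  0.98 -0.16] op 0.0003056923513854137
```

View pics/w2.png

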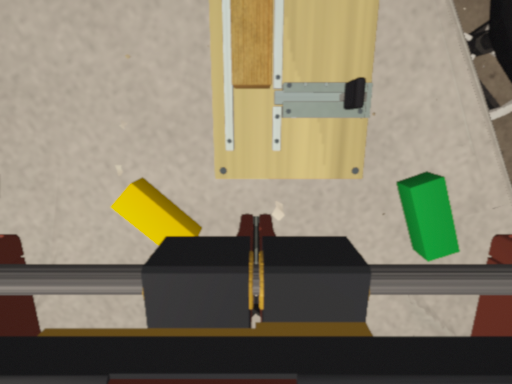

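The block now sits forward, with its back edge at about row 87 and the lever still home at (354,94). I check the number and move at height to outside the paddle.

```bash
python3 - <<'E'
from h import *
c=load('w2.png');j=np.load('jig.npz')
for p,z in[((233,87),.052),((270,87),.052),((216,179),.012)]: print(((ray(c,p,z)[:2]-j['o'])@j['R']*1e3).round(1))
E
python3 -m inch '[[[15,25,0],0],[[15,25,0],0],[[15,25,0],0],[[15,25,0],0],[[15,25,0],0],[[15,25,0],0],[[3,0,0],0],[[0,0,0],0],[[0,0,0],0]]' >/dev/null; python3 -c "
from h import *
where()"
```

```text
[-17.7  22.5]
[-17.8 -18.6]
[-130.3   50.7]
t 6.53 jig mm [ -26.8 -149.4] z 220.3 yaw 0.02 tilt [-0.003  0.002 -1.   ] F [ 1.1 -0.3 -0.4] q [ 0.68  0.4  -0.19  1.68  0.08  1.07 -0.32] op 0.00036608820550489786
```

The back face measures -17.7, against -15 nominal. I check the fence gap from here.

```bash
python3 - <<'E'
from h import *
c=snap('wrist','w3.png')
j=np.load('jig.npz')
X=lambda x,y,z:np.r_[j['R']@np.array([x,y])/1e3+j['o'],z/1e3]
a=proj(c,X(95,0,48)).round();print(a,proj(c,X(-15,0,52)).round(1))
u=int(min(max(a[0]-60,0),392));v=int(min(max(a[1]-30,0),284));print(u,v)
cv2.imwrite('pics/c3.png',cv2.resize(c['color'][v:v+140,u:u+140,::-1],None,fx=4,fy=4,interpolation=cv2.INTER_CUBIC))
E
```

```text
[120.  68.] [129.1 167.2]
60 38
```

View pics/c3.png

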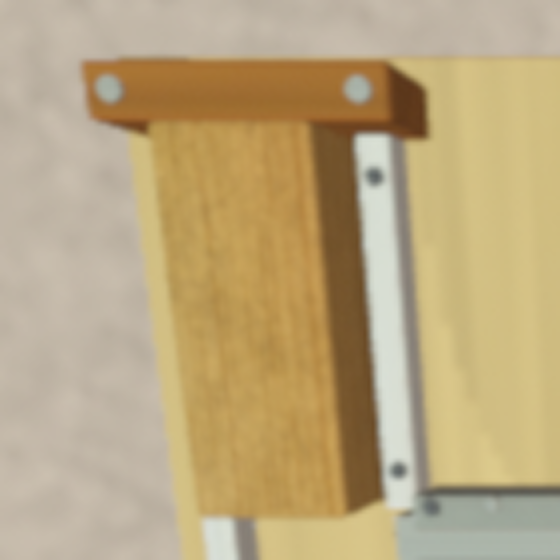

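The block is flush against the fence, and its back edge at row 167 matches the -15 mm prediction. Descending outside the paddle.

```bash
python3 -m inch '[[[0,0,30],0],[[0,0,30],0],[[0,0,30],0],[[0,0,30],0],[[0,0,25],0],[[0,0,20],0],[[0,0,0],0],[[0,0,0],0]]' >/dev/null; python3 -m inch '[[[1,-8,0],0],[[0,-6,0],0],[[0,-3,0],0],[[0,-3,0],0],[[0,-3,0],0],[[0,0,0],0]]'; python3 -c "
from h import *
where()"
```

```text
t: 7.75
tcp_pos: [0.4851, -0.3552, 0.0582]
tool_rot: [2.902, 1.204, 0.0]
contact_force: [0.0, 0.5, -0.5]
opening: 0.0003
finger_force: 0.0
t 7.75 jig mm [ -25.6 -127.5] z 58.2 yaw -0.02 tilt [ 0. -0. -1.] F [ 0.   0.5 -0.5] q [ 0.66  0.56 -0.17  1.85  0.14  0.74 -0.37] op 0.00027362115897845674
```

```bash
python3 -m inch '[[[0,-3,0],0],[[0,-3,0],0],[[0,-3,0],0],[[0,-3,0],0],[[0,-3,0],0],[[0,-3,0],0],[[0,-3,0],0],[[0,-3,0],0],[[0,-3,0],0],[[0,-3,0],0]]'|grep contact; python3 -c "
from h import *
where()";python3 -m inch '[[[0,-3,0],0],[[0,-3,0],0],[[0,-3,0],0],[[0,-3,0],0]]'|grep contact; python3 -c "
from h import *
where()"
```

```text
contact_force: [2.5, -1.9, -1.5]
t 8.58 jig mm [-25.7 -97.2] z 57.5 yaw -0.02 tilt [-0.001  0.    -1.   ] F [ 2.5 -1.9 -1.5] q [ 0.65  0.52 -0.18  1.93  0.14  0.7  -0.39] op 0.0006236591222084516
contact_force: [1.4, -1.6, 0.0]
t 8.92 jig mm [-25.5 -86.5] z 57.9 yaw -0.04 tilt [ 0.001 -0.001 -1.   ] F [ 1.4 -1.6  0. ] q [ 0.65  0.51 -0.18  1.95  0.14  0.69 -0.4 ] op 0.0005061177928198581
```

```bash
for i in 1 2 3 4 ; do python3 -m inch '[[[0,-2,0],0],[[0,0,0],0]]'|grep -E 'contact'; done; python3 -c "
from h import *
where()"
```

```text
contact_force: [0.3, 0.8, 0.1]
contact_force: [0.0, 0.4, -0.3]
contact_force: [0.9, 1.4, -0.5]
contact_force: [0.7, 0.4, -0.3]
t 9.58 jig mm [-25.6 -77.5] z 57.6 yaw -0.02 tilt [-0.  0. -1.] F [ 0.7  0.4 -0.3] q [ 0.65  0.5  -0.18  1.97  0.14  0.68 -0.4 ] op 0.0006841184973620958
```

It has snapped on ahead; I continue gently to feel the stop.

```bash
for i in 1 2 3; do python3 -m inch '[[[0,-1.5,0],0],[[0,0,0],0]]'|grep -E 'contact'; done; python3 -c "
from h import *
where()"
```

```text
contact_force: [-0.1, -0.3, -0.6]
contact_force: [0.6, 0.2, -0.0]
contact_force: [2.0, -1.7, -1.6]
t 10.08 jig mm [-25.5 -74.1] z 57.9 yaw -0.03 tilt [ 0.001 -0.001 -1.   ] F [ 2.  -1.7 -1.6] q [ 0.65  0.49 -0.18  1.98  0.14  0.68 -0.4 ] op 0.0005151441043861165
```

```bash
for i in 1 2 3; do python3 -m inch '[[[0,-1.5,0],0],[[0,0,0],0],[[0,0,0],0]]'|grep -E 'contact'; done; python3 -c "
from h import *
where()"; python3 -m inch '[[[0,4,0],0],[[0,10,0],0],[[0,15,0],0],[[0,15,0],0],[[0,0,-30],0],[[0,0,-30],0],[[0,0,-30],0],[[0,0,-30],0],[[0,0,-30],0],[[-20,0,0],0],[[-20,0,0],0],[[-20,0,0],0]]' >/dev/null;python3 -m inch '[[[-20,-20,0],0],[[0,-20,0],0],[[0,0,0],0],[[0,0,0],0],[[0,0,0],0]]' >/dev/null; python3 - <<'E'
from h import *
where();c=snap('wrist','w4.png')
E
```

```text
contact_force: [4.6, -4.7, -3.3]
contact_force: [6.6, -7.2, -5.3]
contact_force: [8.9, -8.9, -7.7]
t 10.83 jig mm [-25.4 -73.7] z 58.7 yaw -0.08 tilt [ 0.008 -0.005 -1.   ] F [ 8.9 -8.9 -7.7] q [ 0.65  0.49 -0.18  1.99  0.14  0.67 -0.41] op 0.00016719612909865233
t 12.25 jig mm [-105.   -73.4] z 207.9 yaw 0.02 tilt [ 0.  0. -1.] F [1.4 0.3 0.6] q [ 0.8   0.28 -0.18  1.88  0.06  0.98 -0.19] op 0.0005320485026873531
```

View pics/w4.png

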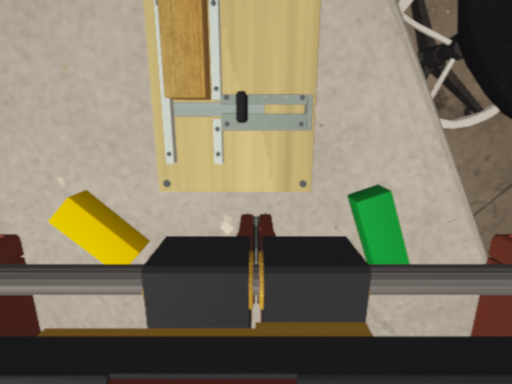

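The tongue crosses the whole lane behind the block (tip ~(173,108)), and the paddle is at the inner end (241,106). One numeric check before handing in.

```bash
python3 - <<'E'
from h import *
c=load('w4.png');j=np.load('jig.npz')
for n,p,z in[('tip (21)',(173,108),.027),('paddle top (-26,-61)',(242,98),.088),('block back (-15)',(188,99),.052)]: print(n,((ray(c,p,z)[:2]-j['o'])@j['R']*1e3).round(1))
print(hand_in())
E
```

```text
tip (21) [-25.4  22. ]
paddle top (-26,-61) [-18.6 -61.3]
block back (-15) [-17.1  -1.7]
the job is handed in; nothing more can be done
None
```

The job is handed in: the block sits flush against the fence and the lever is at its second stop with the tongue across the lane behind the block. The final image puts the tongue tip at y = 22 mm (21 expected) and the paddle at -61 mm; I did not see the judge's result.

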